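# Refit the refill cover of a collar-stay dispenser

### The arm

A 6-joint arm with a two-finger parallel gripper is mounted at the origin on the work surface. World frame = base frame: x ahead of the robot, y to its left, z up, the work surface at z = 0. Lengths are in m, angles in rad, forces in N, time in s.
With the tool pointing down it reaches from about 0.35 to 0.775 m from the base axis. Payload 5.5 kg.
Tool frame: the origin (TCP) lies at the very end of the fingers, on their centre line; the grasp point (between the pads) lies 19 mm behind it; z points along the fingers, y is the line along which they close (so a half turn about z gives the same grasp; the last joint's range is limited). The gripper opens to 85 mm and grips with 20 to 120 N. Pads are 22 mm wide; open, the fingers measure 114 mm over their backs; the gripper's body (76 mm by 85 mm) begins 54 mm behind the grasp point. The pads swing forward as they close: fully open they stand 13 mm farther back than shut.
Start: joints at [1.204, 0.313, 0.046, 1.304, 0, 1.431], TCP at [0.129, 0.56, 0.231] pointing down, gripper open.
Joint ranges: [-2.76, 2.76], [-0.86, 1.69], [-1.03, 1.26], [-2.2, 2.34], [-1.47, 1.5], [-3.14, 3.14]. Speed limits (rad/s): [2.57, 2.57, 3.14, 3.14, 3.14, 3.14].

### API

Orientations are given as a unit quaternion [w, x, y, z].
In Python, from workcell import env, imaging, ticket gives the robot as it stands. The module is installed in compiled form; this text tells all that it offers.
- The arm moves only by the tool apply_moves, never from a script. Its argument "rows" is a list of rows, each an object with "xyz": the shift along the tool's x, y, z in mm, a list of three; "turn": the turn, a rotation vector about the tool's x, y, z in rad, a list of three; "grip": the opening, from 0 (shut) to 1 (fully open). A call has 1 to 12 rows; each row is the pose to reach, as a shift and turn from the pose commanded when the call began, along the tool's axes at that moment; what a row does not reach only later rows make up. A row lasts 1/12 s, in which the tool goes at most 41.7 mm and 7.16 degrees, less where a joint would pass 70% of its speed; a pose out of reach is approached as far as the arm can. A call with a gripper value outside its range is refused whole. The fingers move at their own pace and stop on an object; "force" is the grip in N (left out, the last holds). Time passes only in rows, so rows that repeat a pose let the fingers close. It gives the time, the measured TCP pose, the force, the opening and the grip force at its end, in the units of the state.
- env.get_state(): the state, without advancing time (a new reading comes with each control period).
- imaging.read_camera(name): name is "scene" or "top" or "wrist"; returns a dict with "color" (420x560x3 uint8, blue, green, red), "z_map" (420x560 float32, m along the optical axis (not along the pixel's ray), 0 where there is no reading), "camera_matrix" (3x3 intrinsics, pixels), "view" (4x4, takes a point from world to camera coordinates). Camera axes: x right, y down, z forward; pixel columns grow to the right and rows downward; lengths in m; the calibration is good to about 2 mm. A picture is of the moment at which its call begins.
- ticket.hand_in(): hands the job in; it is judged then, once.
The state is a dict: "clock": time; "joint_pos": joint angles; "qvel": joint speeds; "tau": joint torques, N m; "tcp_pos": TCP position; "orientation": TCP orientation; "wrist_force": force on the tool from outside, world axes, zero at the start; "ft_torque": the same for the moment, N m; "finger_gap": finger opening in m; "grip_force": force on a finger pad.
Only numpy, scipy, OpenCV 4.12 (cv2) and the standard library are available. Lean on these libraries where they do the work, as an engineer would, in place of code of your own. Each camera call takes 0.05 s, during which the arm holds its last target. There are 200 camera calls.

### The job

The collar-stay dispenser has been refilled: put its cover back on. Pick up the long cover with the tongue-like front lip by its finger bar, hold it tilted with the lip end low and hook the lip into the slot under the dispenser's hood, then pivot the other end down until it snaps flat beneath the catch, and let go. Leave the square lid with the round knob where it lies.

Things in the scene. Friction and masses are not known exactly. Their poses are not given: they have to be found in the camera images.
- cover: Loose dispenser cover, opal white plastic, about 90 g, lying flat, bar up. Plate 130 x 80 x 5 mm (x, y, z); origin: centre of the plate's underside, z up, -x its front. A flat lip sticks out 22 mm from the front edge, 60 wide, 4 thick, undersides flush. Finger bar over the origin: 14 thick (x), 50 long (y), top 31 mm above the underside; pinch it across the 14 mm from above.
- lip (a point): Middle of the front end of the cover's lip, at its underside: (-87, 0, 0) mm in the cover's frame.
- dispenser: Collar-stay dispenser: box of clear acrylic with opal white rims, fixed on the shelf, 175 mm long (x), 100 wide (y). Origin: centre, on the shelf; z up, -x its front (hood and push button), catch at +x. Flat rims at z = 50 mm. Cover seated: its origin at x = 2 to 11 mm (best 6), y = 0 within 13, z = 50 in this frame, axes parallel.
- slot (a point): Middle of the slot's mouth at its floor: (-65, 0, 50) mm in the dispenser's frame. The slot, under the sloping white hood, opens towards the dispenser's +x and is 20 mm deep (end wall at x = -85), 86 mm wide; roof 26 mm above the floor at the mouth, 14 mm at the end wall. Hood's top edge: z = 84 mm.
- catch (a point): Tip of the sprung catch's nose, at (63, 0, 60) mm in the dispenser's frame. The catch is white, 40 mm wide; from the tip a ramp rises outwards to (79, 0, 82); nose underside z = 58, stem face below it x = 76. The cover's far end, pushed down on the ramp with a few newtons, swings it outwards; it springs back over the cover.
- tray_lid: Loose square lid of the same opal plastic, 100 x 100 x 5 mm, with a round knob 22 mm across and 26 mm high in its middle, no lip. Origin: centre of its underside, z up. It belongs to another tray: leave it alone.
Things that resemble listed ones, but are neither listed nor needed, are in the scene too. What is shaped like the cover but pink is not meant. What is shaped like the dispenser but red is not meant.

How it is judged:
By the outcome, as a careful person would: the job done as asked, in the order asked, and still so for the second after the job is handed in, with the robot touching nothing.
It also fails if it takes over 48 s, if anything falls off the work surface, if the arm or the gripper's body presses on something with over 40 N, if the wrist force passes 120 N, or if a joint passes its speed limit or range.

## Working session

There is one attempt and no reset: what is moved stays moved. The work goes in short steps, Python scripts to look and compute and a tool call to move; the robot and the scene stay as the last step left them, time stands still between calls to the robot, and variables do not carry over. Pictures are saved under pics/ and viewed, at most 10 in all, crops included, and the job is handed in when it is done.

Besides the shell and the picture viewer there is one more tool, called after "Request:" by a JSON object that holds its "api" and its "payload". apply_moves: Moves the arm, as the interface text tells. Its arguments: {"type":"object","properties":{"rows":{"type":"array"},"force":{"type":"number"}},"required":["rows"]}

```bash
mkdir -p pics
cat > h.py <<'E'
import numpy as np, cv2
from workcell import env, imaging, ticket
def pts(im):
    z=im["z_map"];K=im["camera_matrix"];v,u=np.indices(z.shape)
    c=np.stack([(u-K[0,2])/K[0,0]*z,(v-K[1,2])/K[1,1]*z,z],-1)
    V=np.linalg.inv(im["view"]);return c@V[:3,:3].T+V[:3,3]
def cam_save(n,f):
    im=imaging.read_camera(n);cv2.imwrite("pics/"+f+".png",im["color"]);np.savez("pics/"+f+".npz",**im);return im
E
python3 - <<'E'
from h import *
a=cam_save("top","top1");b=cam_save("scene","scene1")
cv2.imwrite("pics/both.png",cv2.resize(np.hstack([a["color"],b["color"]]),(800,300)))
print(a["view"],a["camera_matrix"],env.get_state())
E
```

```text
[[-1.29304544e-02 -9.99223822e-01 -3.72096271e-02 -2.18289589e-04]
 [-9.88941573e-01  1.82779777e-02 -1.47174998e-01  4.62642097e-01]
 [ 1.47740881e-01  3.48951076e-02 -9.88410321e-01  8.41190067e-01]
 [ 0.00000000e+00  0.00000000e+00  0.00000000e+00  1.00000000e+00]] [[394.26011813   0.         270.70284327]
 [  0.         394.26011813 212.89255002]
 [  0.           0.           1.        ]] {'clock': 0.1, 'joint_pos': array([ 1.20439458e+00,  3.13929928e-01,  4.50962269e-02,  1.30358496e+00,
       -2.70962456e-06,  1.43122168e+00]), 'qvel': array([ 1.05734954e-03, -1.31447908e-04,  1.37524628e-03, -2.43699522e-04,
       -5.34287093e-05, -3.05404661e-04]), 'tau': array([ 3.35771358e-03, -4.81727278e+01,  2.99243331e+01,  1.27773741e-02,
       -1.08076244e-04,  5.35677401e-06]), 'tcp_pos': array([0.12914437, 0.55985094, 0.23049689]), 'orientation': array([-2.01722185e-04,  1.13170534e-01,  9.93575247e-01, -7.85686731e-04]), 'wrist_force': array([ 1.09165046, -1.13108853, -0.06304793]), 'ft_torque': array([-0.00041596, -0.03924785, -0.00691729]), 'grip_force': 0.0, 'finger_gap': 0.08531291972281718}
```

View pics/top1.png

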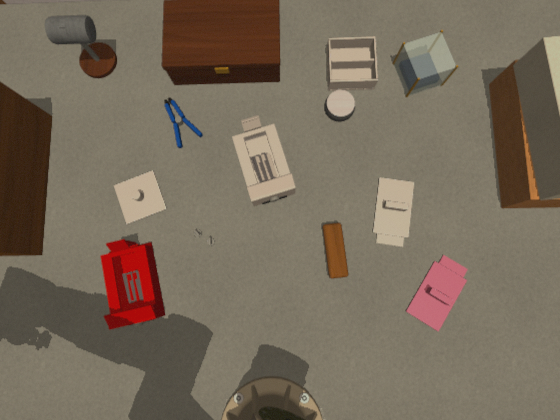

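View pics/scene1.png

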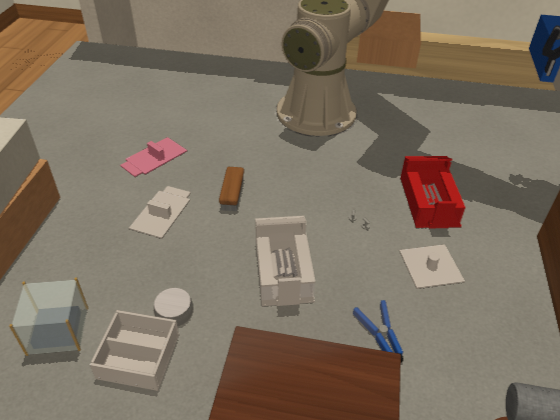

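The top view shows the white cover at about (393,212) with its lip at the lower end (390,240). The white dispenser is at (265,160), catch at (252,124), hood at (272,190).

```bash
cat > m1.py <<'E'
from h import *
im=dict(np.load("pics/top1.npz"));P=pts(im);hsv=cv2.cvtColor(im["color"],cv2.COLOR_BGR2HSV)
def comp(x0,y0,x1,y1,vmin=150):
    m=((hsv[...,2]>vmin)&(hsv[...,1]<70)).astype(np.uint8);k=np.zeros_like(m);k[y0:y1,x0:x1]=1;m*=k
    n,l,s,c=cv2.connectedComponentsWithStats(m);i=1+np.argmax(s[1:,4]);print("area",s[i]);return l==i
def ray(u,v,z):
    K=im["camera_matrix"];R=im["view"][:3,:3];t=im["view"][:3,3]
    d=R.T@np.array([(u-K[0,2])/K[0,0],(v-K[1,2])/K[1,1],1]);o=-R.T@t;return o+d*(z-o[2])/d[2]
def rect(m,z,n):
    ys,xs=np.nonzero(m);q=np.array([ray(u,v,z)[:2] for u,v in zip(xs,ys)],np.float32)*1000
    r=cv2.minAreaRect(q);print(n,r);return r
c=comp(350,160,440,260);zz=P[c][:,2];print("cover z",np.percentile(zz,[5,50,95,99]))
r=rect(c&(P[...,2]<.014),.005,"cover all")
bar=c&(P[...,2]>.022);print("bar n",bar.sum(),"mean",P[bar].mean(0));rect(bar,.031,"bar")
d=comp(215,105,305,215);z=P[...,2]
print("disp z",np.percentile(z[d],[5,25,50,75,95]))
rect(d,.05,"disp all");rim=d&(abs(z-.05)<.006);print(rim.sum());rect(rim,.05,"rim")
hood=np.zeros_like(d);hood[100:220,210:310]=1;hood&=(z>.062);print(hood.sum())
n,l,s,cc=cv2.connectedComponentsWithStats(hood.astype(np.uint8))
for i in range(1,n):
    if s[i,4]>15: print(s[i],P[l==i].mean(0),P[l==i].max(0)); rect(l==i,.075,"h")
cv2.imwrite("pics/crop1.png",cv2.resize(im["color"][100:260,210:450],(800,533),interpolation=cv2.INTER_CUBIC))
E
python3 m1.py
```

```text
area [ 373  177   41   70 2182]
cover z [0.00139597 0.0041995  0.029386   0.03219955]
cover all ((465.2762451171875, -283.9112854003906), (79.23663330078125, 152.7091827392578), 80.42822265625)
bar n 151 mean [ 0.46455859 -0.26464572  0.10490821]
bar ((458.80377197265625, -273.9478759765625), (60.734500885009766, 121.19961547851562), 72.4996337890625)
area [ 232  124   64   77 2636]
disp z [0.00241608 0.01919199 0.04887405 0.06436734 0.07646086]
disp all ((576.321533203125, 7.933197021484375), (156.12815856933594, 103.29973602294922), 16.39849853515625)
1221
rim ((593.3959350585938, 13.604988098144531), (120.15314483642578, 99.83739471435547), 16.275917053222656)
951
[241 115  20  15 185] [0.65529342 0.03201539 0.08563476] [0.67267502 0.05376464 0.89952217]
h ((658.8020629882812, 32.79489517211914), (24.755617141723633, 39.63221740722656), 17.07740592956543)
[247 173  49  28 727] [ 0.51376083 -0.00968704  0.07351227] [0.54138371 0.04124137 0.89952217]
h ((513.1307373046875, -9.405975341796875), (34.50520706176758, 101.06819915771484), 16.275907516479492)
```

View pics/crop1.png

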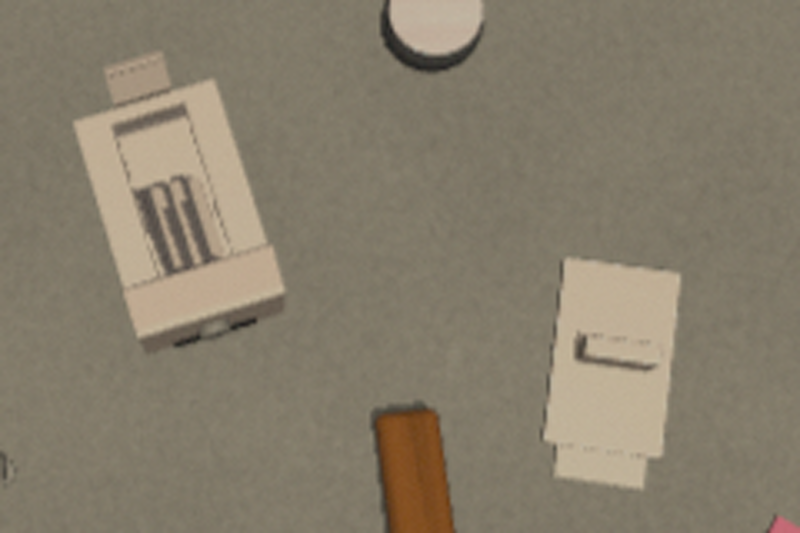

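The crop confirms it: the cover's lip points to −x (towards the robot), dispenser yaw is about 16° with the hood nearest the robot. First I'll go above the dispenser for a closer look, then on to the cover.

```bash
cat >> h.py <<'E'
from scipy.spatial.transform import Rotation as R
def toolR(yaw,tilt=0):
    """tool z down, tool y at world angle yaw (deg); tilt>0 (deg): cover's front (-y tool) low"""
    c,s=np.cos(np.radians(yaw)),np.sin(np.radians(yaw))
    y=np.array([c,s,0]);z=np.array([0,0,-1.]);x=np.cross(y,z)
    M=np.stack([x,y,z],1)
    return R.from_rotvec(np.radians(-tilt)*np.array([-s,c,0]))*R.from_matrix(M)
def rel(pos,rot,p0=None,r0=None):
    s=env.get_state();p0=s["tcp_pos"] if p0 is None else p0
    if r0 is None: q=s["orientation"];r0=R.from_quat([q[1],q[2],q[3],q[0]])
    return np.round(r0.inv().apply(np.array(pos)-p0)*1000,1),np.round((r0.inv()*rot).as_rotvec(),4)
E
python3 - <<'E'
from h import *
print(rel([.53,0.0,.33],toolR(16.3)))
E
```

```text
(array([-516.5, -455.5,  -98.9]), array([-1.6000e-03,  6.0000e-04,  1.0595e+00]))
```

Request:
{"api": "apply_moves", "payload": {"rows": [{"xyz": [-516, -456, -99], "turn": [0, 0, 1.06], "grip": 1}, {"xyz": [-516, -456, -99], "turn": [0, 0, 1.06], "grip": 1}, {"xyz": [-516, -456, -99], "turn": [0, 0, 1.06], "grip": 1}, {"xyz": [-516, -456, -99], "turn": [0, 0, 1.06], "grip": 1}, {"xyz": [-516, -456, -99], "turn": [0, 0, 1.06], "grip": 1}, {"xyz": [-516, -456, -99], "turn": [0, 0, 1.06], "grip": 1}, {"xyz": [-516, -456, -99], "turn": [0, 0, 1.06], "grip": 1}, {"xyz": [-516, -456, -99], "turn": [0, 0, 1.06], "grip": 1}, {"xyz": [-516, -456, -99], "turn": [0, 0, 1.06], "grip": 1}, {"xyz": [-516, -456, -99], "turn": [0, 0, 1.06], "grip": 1}, {"xyz": [-516, -456, -99], "turn": [0, 0, 1.06], "grip": 1}, {"xyz": [-516, -456, -99], "turn": [0, 0, 1.06], "grip": 1}]}}

```text
clock: 1.1
tcp_pos: [0.4174, 0.1556, 0.3026]
orientation: [-0.0, 0.6, 0.8, 0.0]
wrist_force: [0.5, 0.8, -0.3]
finger_gap: 0.0854
grip_force: 0.0
```

Run:
```python
from h import *
print(rel([.53,0.0,.33],toolR(16.3)),env.get_state()["tcp_pos"])
```

```text
(array([-180.9,   64.5,  -27.4]), array([-0.0001, -0.0002, -0.0006])) [0.41744601 0.15563554 0.30261644]
```

Request:
{"api": "apply_moves", "payload": {"rows": [{"xyz": [-181, 64, -27], "turn": [0, 0, 0], "grip": 1}, {"xyz": [-181, 64, -27], "turn": [0, 0, 0], "grip": 1}, {"xyz": [-181, 64, -27], "turn": [0, 0, 0], "grip": 1}, {"xyz": [-181, 64, -27], "turn": [0, 0, 0], "grip": 1}, {"xyz": [-181, 64, -27], "turn": [0, 0, 0], "grip": 1}, {"xyz": [-181, 64, -27], "turn": [0, 0, 0], "grip": 1}]}}

```text
clock: 1.6
tcp_pos: [0.532, -0.0027, 0.3285]
orientation: [0.001, 0.602, 0.798, -0.0]
wrist_force: [-0.8, 0.2, 0.0]
finger_gap: 0.0855
grip_force: 0.0
```

Run:
```python
from h import *
im=cam_save("wrist","w1");P=pts(im)
print(np.linalg.inv(im["view"])[:3,3], env.get_state()["tcp_pos"])
# transform to assumed dispenser frame
c=np.array([.589,.0125]);t=np.radians(16.3);M=np.array([[np.cos(t),np.sin(t)],[-np.sin(t),np.cos(t)]])
D=(P[...,:2]-c)@M.T*1000;z=P[...,2]*1000
for n,m in [("hood",(z>64)&(z<90)&(D[...,0]<-30)&(D[...,0]>-120)&(abs(D[...,1])<70)),("catch",(z>62)&(z<90)&(D[...,0]>40)&(D[...,0]<110)&(abs(D[...,1])<40)),("rim",(abs(z-50)<3)&(abs(D[...,0])<110)&(abs(D[...,1])<70))]:
    q=D[m];print(n,m.sum())
    if len(q): print(np.percentile(q,[0.5,2,50,98,99.5],axis=0).round(1).tolist(),np.percentile(z[m],[2,50,98]).round(1),cv2.minAreaRect(q.astype(np.float32)))
for x in range(-100,100,4):
    m=(abs(D[...,0]-x)<2)&(abs(D[...,1])<15)
    if m.sum()>5:print(x,np.percentile(z[m],[10,50,90]).round(1),end=" | ")
```

```text
[0.51266342 0.06250045 0.47053608] [ 0.53033778 -0.00062931  0.32840704]
hood 1930
[[-93.4, -48.5], [-92.9, -46.8], [-77.3, 3.7], [-62.8, 49.2], [-62.5, 50.5]] [64.6 72.  80.1] ((-78.28003692626953, 0.8669242858886719), (99.74626159667969, 31.056278228759766), 89.53363800048828)
catch 594
[[65.9, -18.6], [66.3, -18.1], [74.5, 1.8], [82.9, 20.7], [83.6, 20.8]] [62.4 73.3 81.8] ((74.61676788330078, 1.0741386413574219), (40.01012420654297, 18.65560531616211), 89.26679992675781)
rim 3849
[[-61.9, -48.5], [-59.4, -47.9], [8.1, 20.4], [64.2, 49.9], [65.2, 50.7]] [47.8 49.5 51.2] ((-10.602096557617188, 1.1968574523925781), (99.8858642578125, 176.58450317382812), 89.82391357421875)
-100 [355.8 395.7 408.7] | -96 [356.9 408.7 410.1] | -92 [ 64.8  66.1 417.3] | -88 [ 65.   66.  419.7] | -84 [66.7 68.2 69.4] | -80 [ 69.5  71.4 408.7] | -76 [ 73.1 407.2 410.5] | -72 [400.4 408.8 414.4] | -68 [401.9 411.7 418.2] | -64 [402.6 412.2 418.7] | -60 [403.7 412.7 418.7] | -56 [403.1 412.4 418.6] | -52 [402.1 412.1 418.6] | -48 [401.3 409.6 415.1] | -44 [ 20.4 407.7 411.2] | -40 [ 15.  406.6 409.3] | -36 [13.5 16.7 19.4] | -32 [ 13.6  17.5 420.2] | -28 [ 14.1  19.4 418.7] | -24 [ 16.  408.4 411.9] | -20 [388.5 407.1 409.4] | -16 [347.4 367.3 395.1] | -12 [352.4 384.7 397.9] | -8 [364.3 392.5 394.1] | -4 [358.6 393.3 394.8] | 0 [392.3 400.4 413.2] | 4 [390.1 397.2 405.1] | 8 [390.3 398.1 402.5] | 12 [ 18.6 396.7 399.5] | 16 [ 13.8  17.9 395.1] | 20 [3.6 5.  7.1] | 24 [3.2 4.4 5.6] | 28 [3.8 4.5 5.4] | 32 [3.6 4.7 5.6] | 36 [3.9 4.8 5.8] | 40 [3.6 4.6 6.1] | 44 [3.5 4.6 5.7] | 48 [3.4 4.5 5.5] | 52 [3.5 4.6 5.4] | 56 [ 3.8 44.9 49.9] | 60 [ 4.5 15.9 49.9] | 64 [48.5 50.2 61.3] | 68 [61.8 64.6 67.1] | 72 [67.1 69.8 72.2] | 76 [14.2 75.  78.9] | 80 [79.1 80.6 81.9] | 84 [78.9 79.8 80.6] |
```

View pics/w1.png

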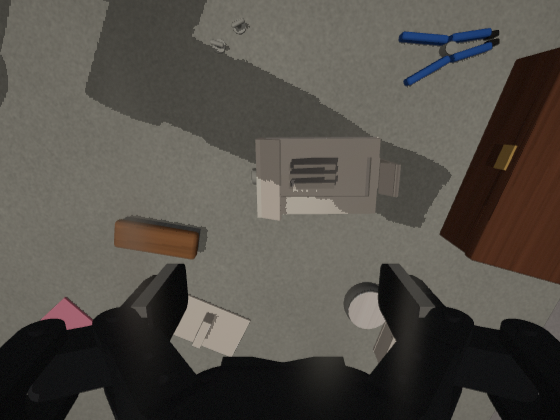

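The wrist picture shows the dispenser at (320,178), catch right, hood left, and the cover partly behind the finger at (212,325). Dispenser origin refined to (0.5906, 0.0140), yaw 16°. I'll go above the cover.

Run:
```python
from h import *
print(rel([.4761,-.2857,.10],toolR(-9.6)),rel([.4761,-.2857,.20],toolR(-9.6)))
```

```text
(array([-259.1, -130.6,  228.4]), array([-1.200e-03, -2.000e-04,  4.474e-01])) (array([-259.1, -130.7,  128.4]), array([-1.200e-03, -2.000e-04,  4.474e-01]))
```

Request:
{"api": "apply_moves", "payload": {"rows": [{"xyz": [-259, -131, 128], "turn": [0, 0, 0.447], "grip": 1}, {"xyz": [-259, -131, 128], "turn": [0, 0, 0.447], "grip": 1}, {"xyz": [-259, -131, 128], "turn": [0, 0, 0.447], "grip": 1}, {"xyz": [-259, -131, 128], "turn": [0, 0, 0.447], "grip": 1}, {"xyz": [-259, -131, 128], "turn": [0, 0, 0.447], "grip": 1}, {"xyz": [-259, -131, 128], "turn": [0, 0, 0.447], "grip": 1}, {"xyz": [-259, -131, 128], "turn": [0, 0, 0.447], "grip": 1}, {"xyz": [-259, -131, 128], "turn": [0, 0, 0.447], "grip": 1}, {"xyz": [-259, -131, 128], "turn": [0, 0, 0.447], "grip": 1}, {"xyz": [-259, -131, 128], "turn": [0, 0, 0.447], "grip": 1}]}}

```text
clock: 2.48
tcp_pos: [0.4748, -0.2829, 0.2003]
orientation: [-0.002, 0.763, 0.647, 0.0]
wrist_force: [-0.5, -0.6, -0.4]
finger_gap: 0.0852
grip_force: 0.0
```

Run:
```python
from h import *
im=cam_save("wrist","w2");P=pts(im);z=P[...,2]*1000
c=np.array([.4761,-.2857]);t=np.radians(-9.6);M=np.array([[np.cos(t),np.sin(t)],[-np.sin(t),np.cos(t)]])
D=(P[...,:2]-c)@M.T*1000
m=(z>20)&(z<36)&(abs(D[...,0])<50)&(abs(D[...,1])<50)
top=m&(z>28)
for q in (D[m],D[top]): print(len(q),np.percentile(q,[1,50,99],axis=0).round(1).tolist(),cv2.minAreaRect(q.astype(np.float32)))
g=cv2.cvtColor(im["color"],cv2.COLOR_BGR2HSV);w=(z>2.5)&(z<8)&(g[...,1]<70)&(g[...,2]>100)&(abs(D[...,0])<110)&(abs(D[...,1])<60)
print(w.sum(),cv2.minAreaRect(D[w].astype(np.float32)))
print(rel([.4761,-.2857,.009],toolR(-9.6)),env.get_state()["tcp_pos"])
```

```text
707 [[-6.3, -23.3], [0.5, 2.5], [6.8, 26.3]] ((0.2794313430786133, 1.3021011352539062), (50.27552795410156, 13.23216438293457), 89.96688842773438)
691 [[-6.3, -23.3], [0.5, 1.8], [6.7, 26.3]] ((0.030241966247558594, 1.2962779998779297), (13.229310035705566, 50.191810607910156), 0.5629701614379883)
9049 ((-10.695564270019531, 1.4133834838867188), (151.97593688964844, 79.95673370361328), 0.05047700181603432)
(array([ -3.5,   1.4, 192.1]), array([-0.0013, -0.0015,  0.0046])) [ 0.47546639 -0.28230658  0.20113248]
```

View pics/w2.png

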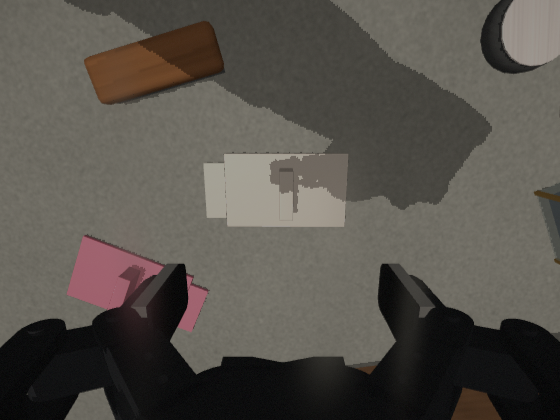

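The cover is fully visible between (205,155) and (347,227), lip on the left, bar at (287,195). The fit agrees within 1.3 mm. Descending.

Request:
{"api": "apply_moves", "payload": {"rows": [{"xyz": [-1.5, 1, 140], "turn": [0, 0, 0], "grip": 1}, {"xyz": [-1.5, 1, 140], "turn": [0, 0, 0], "grip": 1}, {"xyz": [-1.5, 1, 140], "turn": [0, 0, 0], "grip": 1}, {"xyz": [-1.5, 1, 140], "turn": [0, 0, 0], "grip": 1}, {"xyz": [-1.5, 1, 140], "turn": [0, 0, 0], "grip": 1}, {"xyz": [-1.5, 1, 140], "turn": [0, 0, 0], "grip": 1}, {"xyz": [-1.5, 1, 140], "turn": [0, 0, 0], "grip": 1}]}}

```text
clock: 3.12
tcp_pos: [0.4784, -0.285, 0.0637]
orientation: [0.002, 0.762, 0.648, 0.0]
wrist_force: [0.1, -0.6, -0.1]
finger_gap: 0.0856
grip_force: 0.0
```

Run:
```python
from h import *
print(rel([.4766,-.2844,.009],toolR(-9.6)),env.get_state()["tcp_pos"])
```

```text
(array([ 0.4, -2.1, 54.7]), array([0.003 , 0.0015, 0.0064])) [ 0.47841611 -0.2850361   0.06367178]
```

Request:
{"api": "apply_moves", "payload": {"rows": [{"xyz": [0, -1, 20], "turn": [0, 0, 0], "grip": 1}, {"xyz": [0, -1, 38], "turn": [0, 0, 0], "grip": 1}, {"xyz": [0, -1, 52], "turn": [0, 0, 0], "grip": 1}, {"xyz": [0, -1, 52], "turn": [0, 0, 0], "grip": 1}, {"xyz": [0, -1, 52], "turn": [0, 0, 0], "grip": 0.1}, {"xyz": [0, -1, 52], "turn": [0, 0, 0], "grip": 0}, {"xyz": [0, -1, 52], "turn": [0, 0, 0], "grip": 0}, {"xyz": [0, -1, 52], "turn": [0, 0, 0], "grip": 0}, {"xyz": [0, -1, 52], "turn": [0, 0, 0], "grip": 0}, {"xyz": [0, -1, 52], "turn": [0, 0, 0], "grip": 0}, {"xyz": [0, -1, 52], "turn": [0, 0, 0], "grip": 0}, {"xyz": [0, -1, 52], "turn": [0, 0, 0], "grip": 0}], "force": 60}}

```text
clock: 4.12
tcp_pos: [0.4763, -0.2855, 0.0103]
orientation: [0.001, 0.762, 0.647, 0.0]
wrist_force: [-0.6, 0.7, 5.7]
finger_gap: 0.0128
grip_force: 60.6
```

Request:
{"api": "apply_moves", "payload": {"rows": [{"xyz": [0, 0, -20], "turn": [0, 0, 0], "grip": 0}, {"xyz": [0, 0, -60], "turn": [0, 0, 0], "grip": 0}, {"xyz": [0, 0, -100], "turn": [0, 0, 0], "grip": 0}, {"xyz": [0, 0, -140], "turn": [0, 0, 0], "grip": 0}, {"xyz": [0, 0, -160], "turn": [0, 0, 0], "grip": 0}, {"xyz": [0, 0, -160], "turn": [0, 0, 0], "grip": 0}, {"xyz": [0, 0, -160], "turn": [0, 0, 0], "grip": 0}]}}

```text
clock: 4.7
tcp_pos: [0.4763, -0.2855, 0.1704]
orientation: [0.001, 0.762, 0.647, 0.0]
wrist_force: [-0.2, -0.6, -1.8]
finger_gap: 0.0129
grip_force: 59.8
```

```bash
cat >> h.py <<'E'
DO=np.array([.5906,.0140,0]);DY=16.0;H=.0100   # TCP above cover underside when gripped
def lip_pose(xl,zl,tilt,y=0.,xo=0.):
    """TCP pose with the lip tip at (xl,y,zl) mm in dispenser frame, cover tilted (deg)"""
    rd=R.from_euler("z",DY,degrees=True);rc=rd*R.from_euler("y",-tilt,degrees=True)
    tcp=rd.apply(np.array([xl,y,zl])/1000)+DO+rc.apply([.087+xo,0,H])
    # positive euler y lowers +x; lip (-x) low means negative
    return tcp,toolR(DY,tilt)
def lip_now():
    s=env.get_state();q=s["orientation"];r=R.from_quat([q[1],q[2],q[3],q[0]])
    rd=R.from_euler("z",DY,degrees=True)
    L=s["tcp_pos"]+r.apply([0,-.087,H])
    yv=r.apply([0,1,0])
    return (rd.inv().apply(L-DO)*1000).round(1),np.degrees(np.arcsin(yv[2])).round(2),np.degrees(np.arctan2(yv[1],yv[0])).round(2),s["wrist_force"].round(1),s["finger_gap"],round(s["clock"],2)
E
python3 - <<'E'
from h import *
print(lip_now(), toolR(DY,22).apply([0,1,0]))
print(lip_pose(-40,75,22)[0],rel(*lip_pose(-40,75,22)), rel(*lip_pose(-40,130,22)))
E
```

```text
(array([-271.1, -219.2,  160.2]), np.float64(0.13), np.float64(-9.34), array([-0.2, -0.6, -1.8]), 0.012914790205609272, 4.7) [0.89126632 0.25556651 0.37460659]
[0.62608875 0.02417624 0.11686261] (array([330. ,  97.4,  53.4]), array([-0.3757,  0.0866, -0.4365])) (array([329.9,  97.6,  -1.6]), array([-0.3757,  0.0866, -0.4365]))
```

Request:
{"api": "apply_moves", "payload": {"rows": [{"xyz": [330, 97, -2], "turn": [-0.376, 0.087, -0.436], "grip": 0}, {"xyz": [330, 97, -2], "turn": [-0.376, 0.087, -0.436], "grip": 0}, {"xyz": [330, 97, -2], "turn": [-0.376, 0.087, -0.436], "grip": 0}, {"xyz": [330, 97, -2], "turn": [-0.376, 0.087, -0.436], "grip": 0}, {"xyz": [330, 97, -2], "turn": [-0.376, 0.087, -0.436], "grip": 0}, {"xyz": [330, 97, -2], "turn": [-0.376, 0.087, -0.436], "grip": 0}, {"xyz": [330, 97, -2], "turn": [-0.376, 0.087, -0.436], "grip": 0}, {"xyz": [330, 97, -2], "turn": [-0.376, 0.087, -0.436], "grip": 0}, {"xyz": [330, 97, -2], "turn": [-0.376, 0.087, -0.436], "grip": 0}, {"xyz": [330, 97, -2], "turn": [-0.376, 0.087, -0.436], "grip": 0}, {"xyz": [330, 97, -2], "turn": [-0.376, 0.087, -0.436], "grip": 0}]}}

```text
clock: 5.62
tcp_pos: [0.6233, 0.0256, 0.1688]
orientation: [0.112, 0.591, 0.785, 0.151]
wrist_force: [-0.7, 0.2, -1.4]
finger_gap: 0.0126
grip_force: 59.7
```

Run:
```python
from h import *
print(lip_now())
im=cam_save("scene","s2");cv2.imwrite("pics/s2c.png",cv2.resize(im["color"][120:330,170:450],(800,600),interpolation=cv2.INTER_CUBIC))
for a in [(-50,75,22),(-50,57,22),(-60,57,22),(-80,57,22)]: print(a,rel(*lip_pose(*a)))
```

```text
(array([-42.5,   2.2, 127.3]), np.float64(21.69), np.float64(15.99), array([-0.7,  0.2, -1.4]), 0.012601608775843562, 5.62)
(-50, 75, 22) (array([ -1.4, -26.3,  45.8]), array([-0.005 , -0.0033, -0.0017]))
(-50, 57, 22) (array([ -1.4, -33. ,  62.5]), array([-0.005 , -0.0033, -0.0017]))
(-60, 57, 22) (array([ -1.4, -42.3,  58.8]), array([-0.005 , -0.0033, -0.0017]))
(-80, 57, 22) (array([ -1.4, -60.8,  51.4]), array([-0.005 , -0.0033, -0.0017]))
```

View pics/s2c.png

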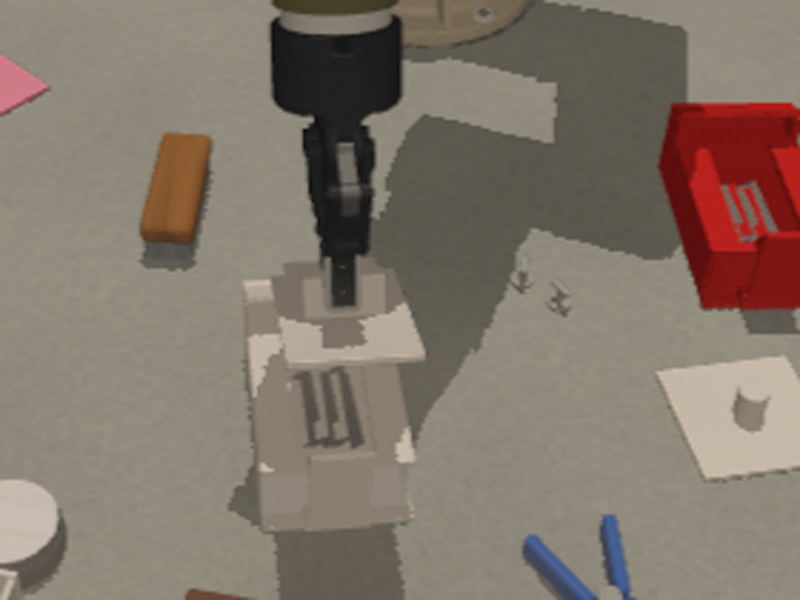

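The cover is held tilted over the dispenser, front end low towards the hood (far edge at about (355,345) in the crop). Going down in front of the slot, then in.

Request:
{"api": "apply_moves", "payload": {"rows": [{"xyz": [-1, -14, 20], "turn": [-0.005, 0, 0], "grip": 0}, {"xyz": [-1, -26, 46], "turn": [-0.005, 0, 0], "grip": 0}, {"xyz": [-1, -32, 61], "turn": [-0.005, 0, 0], "grip": 0}, {"xyz": [-1, -32, 61], "turn": [-0.005, 0, 0], "grip": 0}, {"xyz": [-1, -32, 61], "turn": [-0.005, 0, 0], "grip": 0}]}}

```text
clock: 6.08
tcp_pos: [0.617, 0.0207, 0.1013]
orientation: [0.114, 0.592, 0.783, 0.154]
wrist_force: [-0.3, -0.5, 0.2]
finger_gap: 0.0126
grip_force: 59.8
```

Run:
```python
from h import *
print(lip_now())
for a in [(-65,57,22),(-80,57,22),(-80,51,22)]: print(a,rel(*lip_pose(*a)))
```

```text
(array([-49.7,  -0.4,  59.4]), np.float64(22.03), np.float64(15.74), array([-0.3, -0.5,  0.2]), 0.012594546889637152, 6.08)
(-65, 57, 22) (array([  0.8, -15.1,  -3.4]), array([ 0.0006, -0.0027, -0.0042]))
(-80, 57, 22) (array([  0.7, -29. ,  -9.1]), array([ 0.0006, -0.0027, -0.0042]))
(-80, 51, 22) (array([  0.7, -31.2,  -3.5]), array([ 0.0006, -0.0027, -0.0042]))
```

Request:
{"api": "apply_moves", "payload": {"rows": [{"xyz": [0.5, -10, -3], "turn": [0, 0, 0], "grip": 0}, {"xyz": [0.5, -20, -6], "turn": [0, 0, 0], "grip": 0}, {"xyz": [0.5, -29, -9], "turn": [0, 0, 0], "grip": 0}, {"xyz": [0.5, -29, -9], "turn": [0, 0, 0], "grip": 0}, {"xyz": [0.5, -31, -4], "turn": [0, 0, 0], "grip": 0}, {"xyz": [0.5, -31, -4], "turn": [0, 0, 0], "grip": 0}, {"xyz": [0.5, -31, -4], "turn": [0, 0, 0], "grip": 0}]}}

```text
clock: 6.67
tcp_pos: [0.5896, 0.0144, 0.0949]
orientation: [0.115, 0.591, 0.783, 0.155]
wrist_force: [0.9, -0.1, -0.2]
finger_gap: 0.0128
grip_force: 59.8
```

Run:
```python
from h import *
print(lip_now(),env.get_state()["ft_torque"].round(2))
for a in [(-81,50.5,17),(-81,50.5,12),(-81,50.5,8)]: print(a,rel(*lip_pose(*a)))
im=cam_save("scene","s3");cv2.imwrite("pics/s3c.png",cv2.resize(im["color"][180:320,220:400],(800,600),interpolation=cv2.INTER_CUBIC))
```

```text
(array([-77.6,   0.8,  52.7]), np.float64(22.24), np.float64(15.93), array([ 0.9, -0.1, -0.2]), 0.012793218853757974, 6.67) [-0.09  0.41 -0.01]
(-81, 50.5, 17) (array([-0.7, -3.4,  8.8]), array([ 0.0915, -0.0023, -0.001 ]))
(-81, 50.5, 12) (array([-0.7, -3.6, 16.4]), array([ 0.1788, -0.0023, -0.0009]))
(-81, 50.5, 8) (array([-0.7, -4.2, 22.5]), array([ 0.2486, -0.0023, -0.0009]))
```

View pics/s3c.png

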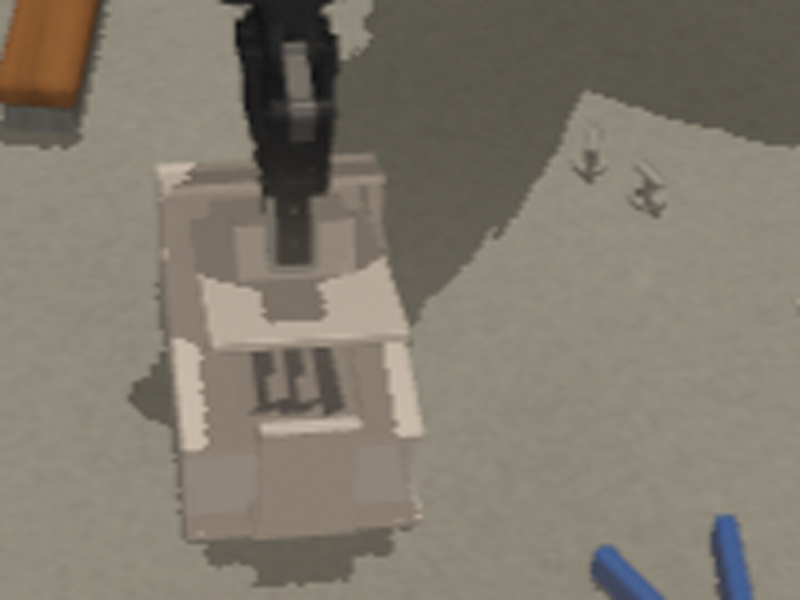

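The lip is under the hood (the cover's front disappears behind the hood edge near (270,190)) with no contact force. Starting the pivot.

Request:
{"api": "apply_moves", "payload": {"rows": [{"xyz": [0, -3, 3], "turn": [0.0, 0, 0], "grip": 0}, {"xyz": [0, -3.4, 6], "turn": [0.045, 0, 0], "grip": 0}, {"xyz": [0, -3.4, 9], "turn": [0.092, 0, 0], "grip": 0}, {"xyz": [0, -3.5, 13], "turn": [0.135, 0, 0], "grip": 0}, {"xyz": [0, -3.6, 16.4], "turn": [0.18, 0, 0], "grip": 0}, {"xyz": [0, -3.6, 16.4], "turn": [0.18, 0, 0], "grip": 0}, {"xyz": [0, -3.6, 16.4], "turn": [0.18, 0, 0], "grip": 0}]}}

```text
clock: 7.3
tcp_pos: [0.5929, 0.0155, 0.0779]
orientation: [0.062, 0.598, 0.794, 0.084]
wrist_force: [0.3, 0.4, 0.3]
finger_gap: 0.0128
grip_force: 59.9
```

Run:
```python
from h import *
print(lip_now(),env.get_state()["ft_torque"].round(2))
for a in [(-81,50,8),(-81,50,4),(-81,50,0),(-81,49,-.5)]: print(a,rel(*lip_pose(*a)))
```

```text
(array([-80.4,   0.8,  50.1]), np.float64(11.96), np.float64(15.99), array([0.3, 0.4, 0.3]), 0.012790467779920841, 7.3) [-0.06  0.1   0.  ]
(-81, 50, 8) (array([-0.8, -0.1,  6. ]), array([ 0.0691, -0.0027,  0.    ]))
(-81, 50, 4) (array([-0.8, -0. , 12.1]), array([ 1.389e-01, -2.700e-03,  1.000e-04]))
(-81, 50, 0) (array([-0.8, -0.4, 18.2]), array([ 2.087e-01, -2.700e-03,  2.000e-04]))
(-81, 49, -0.5) (array([-0.8, -0.7, 20. ]), array([ 2.175e-01, -2.700e-03,  2.000e-04]))
```

Request:
{"api": "apply_moves", "payload": {"rows": [{"xyz": [0, 0, 3], "turn": [0.035, 0, 0], "grip": 0}, {"xyz": [0, 0, 6], "turn": [0.07, 0, 0], "grip": 0}, {"xyz": [0, 0, 9], "turn": [0.105, 0, 0], "grip": 0}, {"xyz": [0, 0, 12], "turn": [0.139, 0, 0], "grip": 0}, {"xyz": [0, 0, 12], "turn": [0.139, 0, 0], "grip": 0}]}}

```text
clock: 7.72
tcp_pos: [0.5947, 0.0159, 0.0663]
orientation: [0.019, 0.602, 0.798, 0.028]
wrist_force: [-1.5, -0.1, 3.1]
finger_gap: 0.0125
grip_force: 60.4
```

Run:
```python
from h import *
print(lip_now(),env.get_state()["ft_torque"].round(2))
for a in [(-81,50,0),(-81,49,-1)]: print(a,rel(*lip_pose(*a)))
```

```text
(array([-81.7,   0.8,  50.4]), np.float64(3.92), np.float64(15.98), array([-1.5, -0.1,  3.1]), 0.01246905661029687, 7.72) [-0.15  0.22 -0.02]
(-81, 50, 0) (array([-0.8,  1.1,  6.4]), array([ 0.0684, -0.0027, -0.0002]))
(-81, 49, -1) (array([-0.8,  1.1,  8.9]), array([ 0.0858, -0.0027, -0.0002]))
```

Catch engaging with about 3 N. Press flat.

Request:
{"api": "apply_moves", "payload": {"rows": [{"xyz": [0, 0.3, 2], "turn": [0.023, 0, 0], "grip": 0}, {"xyz": [0, 0.5, 4], "turn": [0.046, 0, 0], "grip": 0}, {"xyz": [0, 0.8, 6.5], "turn": [0.07, 0, 0], "grip": 0}, {"xyz": [0, 0.8, 7.5], "turn": [0.08, 0, 0], "grip": 0}, {"xyz": [0, 0.8, 7.5], "turn": [0.08, 0, 0], "grip": 0}]}}

```text
clock: 8.13
tcp_pos: [0.595, 0.016, 0.0604]
orientation: [-0.004, 0.602, 0.798, -0.004]
wrist_force: [-6.5, -1.4, 9.1]
finger_gap: 0.0125
grip_force: 61.3
```

Run:
```python
from h import *
print(lip_now(),env.get_state()["ft_torque"].round(2))
im=cam_save("scene","s4");cv2.imwrite("pics/s4c.png",cv2.resize(im["color"][200:320,230:390],(800,600),interpolation=cv2.INTER_CUBIC))
```

```text
(array([-82.3,   0.8,  51.3]), np.float64(-0.62), np.float64(15.97), array([-6.5, -1.4,  9.1]), 0.01249744733961592, 8.13) [-0.2   0.67 -0.03]
```

View pics/s4c.png

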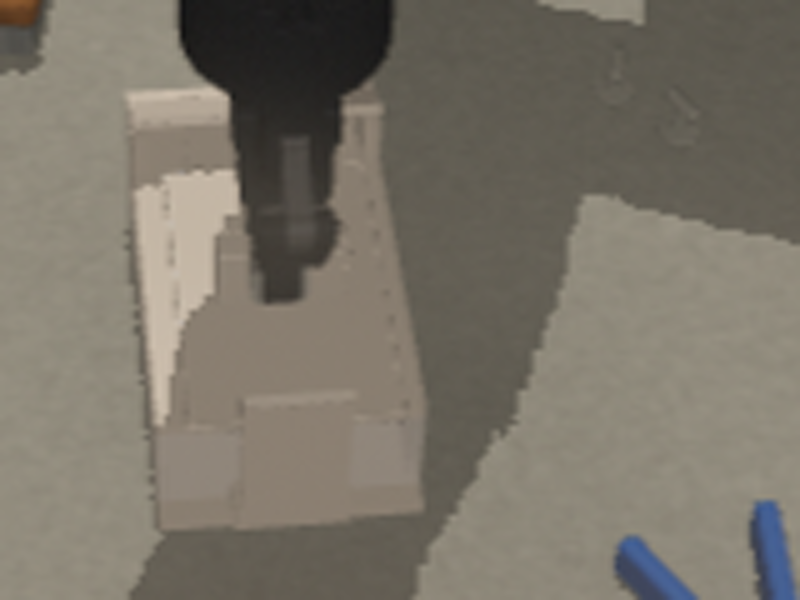

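The cover lies nearly flat, with the catch's edge at (300,400) over its far end. I'll press slightly more to be sure it snaps.

Request:
{"api": "apply_moves", "payload": {"rows": [{"xyz": [0, 0, 1], "turn": [0.01, 0, 0], "grip": 0}, {"xyz": [0, 0, 2], "turn": [0.02, 0, 0], "grip": 0}, {"xyz": [0, 0, 2], "turn": [0.02, 0, 0], "grip": 0}, {"xyz": [0, 0, 2], "turn": [0.02, 0, 0], "grip": 0}]}}

```text
clock: 8.52
tcp_pos: [0.595, 0.016, 0.0606]
orientation: [-0.009, 0.602, 0.798, -0.011]
wrist_force: [-11.4, -1.7, 21.0]
finger_gap: 0.0124
grip_force: 63.7
```

Run:
```python
from h import *
print(lip_now(),env.get_state()["ft_torque"].round(2))
im=cam_save("wrist","w4");P=pts(im)
D=R.from_euler("z",DY,degrees=True).inv().apply((P-DO).reshape(-1,3)).reshape(P.shape)*1000
for x in range(-64,92,6):
  for n,y0,y1 in (("edge",22,40),("mid",-15,15)):
    m=(abs(D[...,0]-x)<2)&(D[...,1]>y0)&(D[...,1]<y1)&(D[...,2]<100)
    if m.sum()>5:print(n,x,np.percentile(D[m][:,2],[20,50,80]).round(1),end=" | ")
```

```text
(array([-82.5,   0.8,  53.1]), np.float64(-1.64), np.float64(15.97), array([-11.4,  -1.7,  21. ]), 0.01239268558562224, 8.52) [-0.02  1.29 -0.04]
edge -64 [53.7 76.8 78.7] | mid -64 [54.2 76.8 78.8] | edge -58 [54.8 55.2 55.8] | mid -58 [54.8 55.3 55.7] | edge -52 [54.6 55.2 55.8] | mid -52 [54.8 55.3 55.8] | edge -46 [54.8 55.3 55.7] | mid -46 [54.7 55.2 55.7] | edge -40 [54.7 55.2 55.8] | mid -40 [54.7 55.2 55.7] | edge -34 [54.5 55.1 55.6] | mid -34 [54.7 55.2 55.6] | edge -28 [54.5 55.  55.5] | mid -28 [54.6 55.  55.5] | edge -22 [54.5 55.1 55.6] | mid -22 [54.6 55.1 55.6] | edge -16 [54.6 55.  55.5] | mid -16 [54.6 55.2 75.3] | edge -10 [54.5 55.  55.4] | mid -10 [55.  71.  84.4] | edge -4 [54.4 55.  55.7] | mid -4 [79.5 92.6 97.7] | edge 2 [54.8 61.5 80.4] | mid 2 [80.4 80.9 81.4] | edge 8 [54.8 58.3 80.3] | mid 8 [80.4 80.9 81.3] | edge 14 [54.2 54.9 55.3] | mid 14 [67.4 88.2 97.1] | edge 20 [54.3 54.8 55.3] | mid 20 [54.6 68.5 82.1] | edge 26 [54.3 54.8 55.3] | mid 26 [54.3 54.9 55.7] | edge 32 [54.3 54.8 55.2] | mid 32 [54.2 54.7 55.1] | edge 38 [54.2 54.7 55.1] | mid 38 [54.1 54.6 55.2] | edge 44 [54.1 54.6 55.1] | mid 44 [54.2 54.7 55.2] | edge 50 [54.  54.6 55.1] | mid 50 [54.1 54.6 55. ] | edge 56 [54.  54.6 55. ] | mid 56 [54.1 54.6 55.1] | edge 62 [54.  54.4 55.1] | mid 62 [54.2 55.  60.6] | edge 68 [53.9 54.4 54.8] | mid 68 [65.5 67.3 68.9] | mid 74 [73.8 75.8 77.8] | edge 80 [-0.8 -0.3  0.2] | mid 80 [79.9 80.6 81.3] | edge 86 [-0.9 -0.5  0.1] |
```

The cover is flat (top at z = 55 mm along its whole length), bar at x ≈ 5, and the catch is back in its original profile over the end. Unload and release.

Request:
{"api": "apply_moves", "payload": {"rows": [{"xyz": [0, 0, -2], "turn": [-0.028, 0, 0], "grip": 0}, {"xyz": [0, 0, -3], "turn": [-0.03, 0, 0], "grip": 0}, {"xyz": [0, 0, -3], "turn": [-0.03, 0, 0], "grip": 0.5}, {"xyz": [0, 0, -3], "turn": [-0.03, 0, 0], "grip": 0.5}, {"xyz": [0, 0, -3], "turn": [-0.03, 0, 0], "grip": 0.5}, {"xyz": [0, 0, -3], "turn": [-0.03, 0, 0], "grip": 0.5}, {"xyz": [0, 0, -3], "turn": [-0.03, 0, 0], "grip": 0.5}, {"xyz": [0, 0, -23], "turn": [-0.03, 0, 0], "grip": 0.5}, {"xyz": [0, 0, -60], "turn": [-0.03, 0, 0], "grip": 0.5}, {"xyz": [0, 0, -100], "turn": [-0.03, 0, 0], "grip": 0.5}, {"xyz": [0, 0, -140], "turn": [-0.03, 0, 0], "grip": 0.5}, {"xyz": [0, 0, -140], "turn": [-0.03, 0, 0], "grip": 0.5}]}}

```text
clock: 9.57
tcp_pos: [0.6044, 0.0168, 0.2057]
orientation: [0.004, 0.602, 0.799, 0.004]
wrist_force: [1.6, 0.2, -0.0]
finger_gap: 0.0427
grip_force: 0.0
```

Run:
```python
from h import *
print(lip_now())
im=cam_save("wrist","w5");P=pts(im)
D=R.from_euler("z",DY,degrees=True).inv().apply((P-DO).reshape(-1,3)).reshape(P.shape)*1000
for x in range(-64,92,12):
    m=(abs(D[...,0]-x)<2)&(D[...,1]>-38)&(D[...,1]<38)&(D[...,2]<100)
    if m.sum()>5:print(x,np.percentile(D[m][:,2],[20,50,80]).round(1),end=" | ")
b=(abs(D[...,0])<50)&(abs(D[...,1])<50)&(D[...,2]>76)&(D[...,2]<84);print(b.sum(),np.percentile(D[b],[2,50,98],axis=0).round(1))
```

```text
(array([-72.8,  -1.1, 194.8]), np.float64(0.64), np.float64(16.0), array([ 1.6,  0.2, -0. ]), 0.04272968684993844, 9.57)
-64 [52.9 54.6 78.4] | -52 [54.  54.5 55.1] | -40 [53.9 54.6 55.2] | -28 [54.  54.6 55.2] | -16 [54.  54.6 55.2] | -4 [54.2 54.8 56.2] | 8 [55.6 80.2 80.9] | 20 [53.9 54.6 55.2] | 32 [54.  54.6 55.2] | 44 [54.  54.6 55.2] | 56 [54.  54.5 55.1] | 68 [54.8 65.9 68.2] | 80 [43.6 80.2 81.1] | 926 [[ -2.4 -21.3  79. ]
 [  4.2   3.9  80.5]
 [ 10.9  26.3  81.9]]
```

View pics/w5.png

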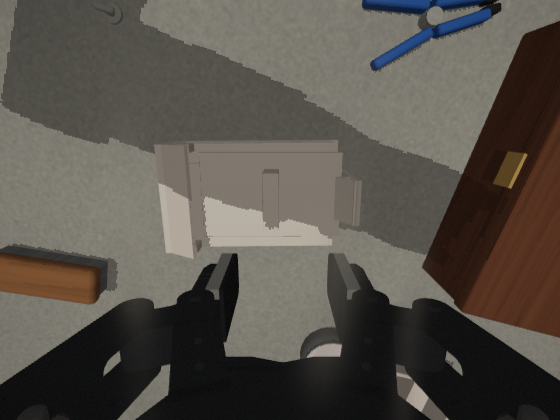

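The cover lies flat in the dispenser, its bar at (270,198), lip under the hood at (195,200), and the catch over its end at (347,200). The gripper is clear.

```bash
python3 -c "
from workcell import ticket
print(ticket.hand_in())"
```

```text
the job is handed in; nothing more can be done
None
```

The cover is on the dispenser: its lip is hooked under the hood, it lies flat beneath the catch, and it has been released. The square lid was not touched, and I handed the job in at about 9.6 s on the robot's clock.

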